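Turn a specimen carrier over on the flip chute and load it on the microscope's light base

TASK

The flat specimen carrier lies face down on the bench. Drop it with one end across the upper edge of the sheet-steel turning chute, so that it tips off the edge, flips over and lands in the sloping tray with its recessed face up; then pick it up from there and lay it, recessed face still up, flat on the light base with one short end squarely against the middle of the steel stop bar, and let go. Leave the jar and the tin where they are.

Things in the scene. Friction and masses are not known exactly. Their poses are not given: they have to be found in the camera images.
- carrier: Loose aluminium plate, 64 mm long (x) by 44 wide (y) by 7 thick, about 50 g. One face plain; the other has a 40 x 26 mm recess, 3 mm deep, holding a white disc. Origin: centre of the recessed face, in its rim's plane. z points from the recessed to the plain face: up at the start (recess down on the bench), down once turned over. Grip it across the 44 mm width.
- chute: Sheet-steel turning chute, fixed, some 200 mm long and 140 wide. Origin: on the bench right under the middle of its upper edge; z up. The edge is straight, runs along y at x = 0, is 140 mm above the bench and 90 mm wide. Behind it (+x) a ramp falls away at 40 degrees; in front (-x) lies the open landing tray, sloping down to -x at 16 degrees.
- chute_edge (a point): Middle of the upper edge, 140 mm above the bench. A level carrier, long axis along the chute's x, let go just above the edge with about 13 mm of one end over it (x > 0) and the rest overhanging the tray, turns over as it falls into the tray. With no more than a few mm over the edge it may land unturned; with over half it goes down the back ramp.
- chute_tray (a point): Point on the tray's sloping surface, on its midline, 60 mm to -x of the edge and 43 mm above the bench. The surface is 68 mm high at x = +28 mm, 28 mm at its low end x = -112 mm, where a lip 8 mm high stops the carrier. The tray is 140 mm wide, its sides open. How far the carrier slides down depends on friction.
- light_base: White microscope light base, a low box 190 mm (x) by 180 mm (y) by 36 mm high with a round glass flush in its flat top, fixed to the bench. Origin: centre of its underside; z up. A steel stop bar, 60 mm long (along y), 8 mm thick and standing 10 mm above the top, is fixed on it; its face towards -x is at x = +40 mm.
- stop_face (a point): Middle of the stop bar's face that the carrier must meet (the face towards the light base's -x), at the height of the light base's top, 36 mm above the bench.
- jar: Bystander: loose glass jar with a steel cap, 72 mm in diameter, 100 mm high. Origin at the centre of its underside.
- tin: Bystander: loose green tin, 64 mm in diameter, 50 mm high. Origin at the centre of its underside.
There are look-alikes about, which are no part of the job. Of the things that look like the carrier, take the one that is farthest to the robot's right at the start.

How it is judged:
On the way, in this order (a step that is already met when the one before it is completed fails the run):
1. the carrier, let go, tips on edge (its face 65 to 130 degrees over from the start) at the chute (angle between carrier's own z axis and vertical between 1.13 and 2.27 rad and contact force between the fingers and carrier below 0.05 N and distance between carrier and chute_edge below 0.12 m).
2. the carrier rests, let go, in the chute's tray with its recessed face up (angle between carrier's own z axis and vertical above 2.65 rad and x of carrier in the frame of chute between -0.125 and 0.03 m and y of carrier in the frame of chute between -0.075 and 0.075 m and z of carrier in the frame of chute below 0.09 m and contact force between the fingers and carrier below 0.05 N and linear speed of carrier below 0.03 m/s), for 0.2 s.
At the end, for the whole second after the job is handed in: The carrier lies flat (within 3.5 degrees) and at rest on the light base, recessed face up, one short end within 3 mm of the stop bar and square to it within 4 degrees, its middle within 12 mm of the bar's middle, let go (angle between carrier's own z axis and vertical above 3.08 rad and x of carrier in the frame of light_base between 0.005 and 0.011 m and y of carrier in the frame of stop_face between -0.012 and 0.012 m and z of carrier in the frame of light_base between 0.04 and 0.046 m and angle between the x axis of carrier and the x axis of light_base, either way round below 0.07 rad and contact force between the fingers and carrier below 0.05 N and linear speed of carrier below 0.01 m/s); the robot touches nothing.
It fails at once if the jar is moved by more than 25 mm (distance of jar from where it was at the start of the episode above 0.025 m).
It fails at once if the tin is moved by more than 25 mm (distance of tin from where it was at the start of the episode above 0.025 m).
It also fails if it takes over 67 s, if anything falls off the work surface, if the arm or the gripper's body presses on something with over 40 N, if the wrist force passes 120 N, or if a joint passes its speed limit or range.

ROBOT

A 7-joint arm with a two-finger parallel gripper is mounted at the origin on the work surface. World frame = base frame: x ahead of the robot, y to its left, z up, the work surface at z = 0. Lengths are in m, angles in rad, forces in N, time in s.
With the tool pointing down it reaches from about 0.4 to 0.85 m from the base axis. Payload 4.5 kg.
Tool frame: the origin (TCP) lies on the mounting face of the last link; the fingertips stand 166 mm ahead of it and the grasp point (between the pads) lies 147 mm ahead of it; z points along the fingers, y is the line along which they close (so a half turn about z gives the same grasp; the last joint's range is limited). The gripper opens to 88 mm and grips with 3 to 60 N. Pads are 18 mm wide; open, the fingers measure 123 mm over their backs; the gripper's body (75 mm by 187 mm) begins 45 mm behind the grasp point.
Start: joints at [-1.3, 0.689, -0.195, 1.565, 0.157, 0.902, -0.215], TCP at [0.147, 0.608, 0.405] pointing down, gripper open.
Joint ranges: [-3.01, 3.01], [-0.46, 2.08], [-1.47, 1.51], [0.13, 2.56], [-1, 4.14], [0.04, 2.09], [-2.66, 2.66]. Speed limits (rad/s): [2.57, 2.57, 3.14, 3.14, 3.14, 3.14, 3.14].

INTERFACE

Orientations are given as a unit quaternion [x, y, z, w].
In Python, from plant import r, snapshot gives the robot as it stands. The module is installed in compiled form; this text tells all that it offers.
- The arm moves only by the tool move_arm, never from a script. Its argument "rows" is a list of rows, each a list of 5 numbers: the shift along the tool's x, y, z in m, then the turn about the tool's z in rad, then the finger opening in m, from 0 to 0.0881. In form: [[dx, dy, dz, spin, claw], ...]. A call has 1 to 10 rows; each row shifts and turns the commanded pose from where the row before left it, along the tool's axes as they then stand; what a row does not reach is not made up. A row lasts 1/12 s, in which the tool goes at most 41.7 mm and 7.16 degrees, less where a joint would pass 70% of its speed; a pose out of reach is approached as far as the arm can. A call with a gripper value outside its range is refused whole. The fingers move at their own pace and stop on an object; "newtons" is the grip in N (left out, the last holds). Time passes only in rows, so rows that do not move let the fingers close. It gives the time, the measured TCP pose, the force, the opening and the grip force at its end, in the units of the state.
- r.get_state(): the state, without advancing time (a new reading comes with each control period).
- snapshot(name): name is "side" or "top"; returns a dict with "color" (480x640x3 uint8, red, green, blue), "depth" (480x640 float32, m along the optical axis (not along the pixel's ray), 0 where there is no reading), "mtx" (3x3 intrinsics, pixels), "dist" ([k1, k2, p1, p2, k3] as OpenCV has them; the pictures are not rectified), "eye" and "orientation" of the camera in the world. Camera axes: x right, y up, looking along -z (the intrinsics and any distortion apply to the point x, -y, -z); pixel columns grow to the right and rows downward; lengths in m; the calibration is good to about 2 mm. A picture is of the moment at which its call begins.
- r.finish_job(): hands the job in; it is judged then, once.
The state is a dict: "clock": time; "q": joint angles; "qd": joint speeds; "joint_torque": joint torques, N m; "tool_pos": TCP position; "eef_rot": TCP orientation; "contact_force": force on the tool from outside, world axes, zero at the start; "moment": the same for the moment, N m; "opening": opening from 0.0 (shut) to 1.0 (fully open); "finger_force": force on a finger pad.
Only numpy, scipy, OpenCV 4.12 (cv2) and the standard library are available. Lean on these libraries where they do the work, as an engineer would, in place of code of your own. Each camera call takes 0.05 s, during which the arm holds its last target. There are 200 camera calls.

## Working session

There is one attempt and no reset: what is moved stays moved. The work goes in short steps, Python scripts to look and compute and a tool call to move; the robot and the scene stay as the last step left them, time stands still between calls to the robot, and variables do not carry over. Pictures are saved under pics/ and viewed, at most 10 in all, crops included, and the job is handed in when it is done.

Besides the shell and the picture viewer there is one more tool, called after ">>>" as name([rows], argument=value, ...), one row to a line, values as JSON. move_arm: Moves the arm, as the interface text tells. Its arguments: {"type":"object","properties":{"rows":{"type":"array"},"newtons":{"type":"number"}},"required":["rows"]}

```bash
mkdir -p pics && cat > h.py <<'E'
import numpy as np, cv2
from scipy.spatial.transform import Rotation as R
from plant import r, snapshot
def snap(n,save=None):
    s=snapshot(n)
    if save: cv2.imwrite('pics/'+save,s['color'][:,:,::-1])
    return s
def ray(s,px):
    px=np.array(px,float).reshape(-1,1,2)
    u=cv2.undistortPoints(px,np.array(s['mtx']),np.array(s['dist'])).reshape(-1,2)
    d=np.c_[u[:,0],-u[:,1],-np.ones(len(u))]
    return R.from_quat(s['orientation']).apply(d)
def onplane(s,px,z):
    d=ray(s,px);e=np.array(s['eye']);return e+d*((z-e[2])/d[:,2])[:,None]
def bydepth(s,px):
    d=ray(s,px);px=np.array(px,int).reshape(-1,2)
    return np.array(s['eye'])+d*s['depth'][px[:,1],px[:,0]][:,None]
E
python3 - <<'E'
from h import *
for n in('side','top'):
    s=snap(n,n+'1.png');print(n,s['eye'],R.from_quat(s['orientation']).as_matrix().round(3).tolist(),s['mtx'],s['dist'])
st=r.get_state();print(st['clock'],st['tool_pos'],st['eef_rot'],st['opening'])
E
```

```text
side [ 0.24121991 -0.50839343  0.71886805] [[0.83, 0.403, -0.385], [-0.557, 0.58, -0.595], [-0.017, 0.708, 0.706]] [[532.34527399   0.         315.58327295]
 [  0.         532.34527399 241.42029545]
 [  0.           0.           1.        ]] [-0.0990286  0.         0.         0.         0.       ]
top [ 0.44045294 -0.01458003  0.96971291] [[0.023, 0.991, -0.129], [-1.0, 0.024, 0.005], [0.008, 0.129, 0.992]] [[499.31592279   0.         323.77854334]
 [  0.         499.31592279 232.0993232 ]
 [  0.           0.           1.        ]] [-0.12523396  0.          0.          0.          0.        ]
0.1 [0.14657556 0.60726487 0.40397569] [ 1.18079740e-01  9.93003755e-01 -8.46001192e-04 -2.85454395e-05] 1.003101375296153
```

View pics/top1.png

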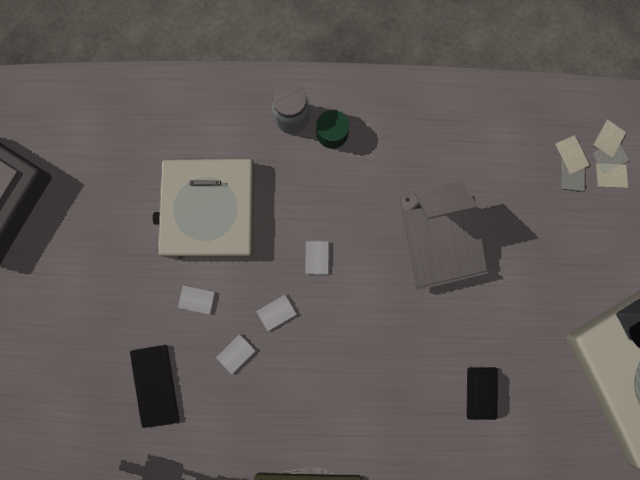

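View pics/side1.png

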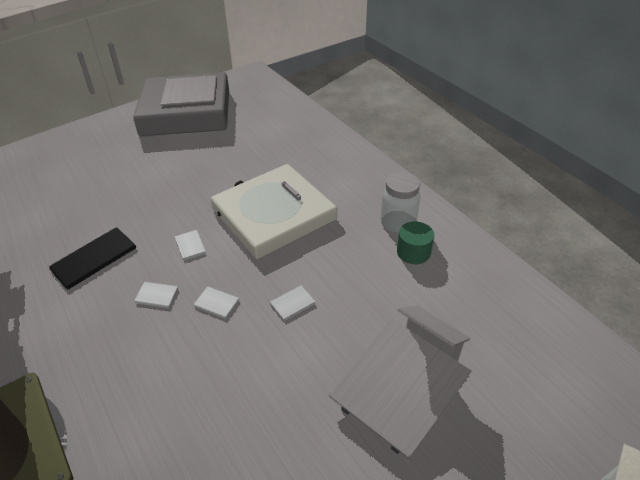

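```bash
python3 - <<'E'
from h import *
s=snap('top'); c=s['color']
for p in[(197,300),(277,313),(236,354),(317,258)]:print(p,onplane(s,p,.007).round(3))
a=cv2.resize(c[230:290,280:360],None,fx=5,fy=5,interpolation=3)
b=cv2.resize(c[170:300,390:500],None,fx=4,fy=4,interpolation=3)
o=np.zeros((540,800,3),np.uint8);a=a[:,:350];o[:300,:350]=a;o[:520,355:795]=b
cv2.imwrite('pics/crop.png',np.clip(o[:,:,::-1]*1.6,0,255).astype(np.uint8))
# depth grid over the chute
for v in range(180,300,8):
    print(v,[tuple((bydepth(s,(u,v))[0]*1000).astype(int)) for u in(410,425,440,455,470,485)])
hsv=cv2.cvtColor(c,cv2.COLOR_RGB2HSV)
def rect(m,z,name,x0,y0,x1,y1):
    k=np.zeros_like(m);k[y0:y1,x0:x1]=m[y0:y1,x0:x1]
    cs,_=cv2.findContours(k,0,1);q=max(cs,key=cv2.contourArea)
    w=onplane(s,q.reshape(-1,2),z)[:,:2].astype(np.float32)*1000
    print(name,cv2.contourArea(q),cv2.minAreaRect(w))
g=cv2.cvtColor(c,cv2.COLOR_RGB2GRAY)
print(g[258,317],g[258,290],g[220,170],g[182,205],g[210,205],g[245,445],g[200,445])
m=(g>135).astype(np.uint8)
rect(m,.007,'carrier',295,230,340,285)
rect(m,.036,'base',140,140,270,270)
# depth near bar
for v in range(176,192,2): print(v,[tuple((bydepth(s,(u,v))[0]*1000).astype(int)) for u in(186,195,205,215,224)], g[v,[186,195,205,215,224]])
E
```

```text
(197, 300) [[0.428 0.222 0.007]]
(277, 313) [[0.408 0.067 0.007]]
(236, 354) [[0.328 0.143 0.007]]
(317, 258) [[ 0.515 -0.007  0.007]]
180 [(np.int64(676), np.int64(-189), np.int64(-3)), (np.int64(676), np.int64(-219), np.int64(1)), (np.int64(677), np.int64(-249), np.int64(1)), (np.int64(678), np.int64(-280), np.int64(0)), (np.int64(679), np.int64(-311), np.int64(-1)), (np.int64(680), np.int64(-342), np.int64(1))]
188 [(np.int64(658), np.int64(-188), np.int64(1)), (np.int64(660), np.int64(-219), np.int64(-2)), (np.int64(639), np.int64(-226), np.int64(95)), (np.int64(638), np.int64(-252), np.int64(102)), (np.int64(662), np.int64(-310), np.int64(0)), (np.int64(663), np.int64(-341), np.int64(1))]
196 [(np.int64(642), np.int64(-188), np.int64(3)), (np.int64(621), np.int64(-196), np.int64(105)), (np.int64(621), np.int64(-223), np.int64(109)), (np.int64(621), np.int64(-248), np.int64(114)), (np.int64(440), np.int64(-14), np.int64(969)), (np.int64(646), np.int64(-340), np.int64(2))]
204 [(np.int64(625), np.int64(-187), np.int64(5)), (np.int64(604), np.int64(-193), np.int64(119)), (np.int64(
[... 4932 characters left out ...]
int64(230), np.int64(38)), (np.int64(645), np.int64(211), np.int64(35)), (np.int64(646), np.int64(191), np.int64(36)), (np.int64(646), np.int64(174), np.int64(35))] [136 111 113 114 115]
188 [(np.int64(641), np.int64(247), np.int64(36)), (np.int64(641), np.int64(230), np.int64(35)), (np.int64(642), np.int64(211), np.int64(34)), (np.int64(641), np.int64(190), np.int64(40)), (np.int64(642), np.int64(174), np.int64(35))] [136 136 136 136 135]
190 [(np.int64(636), np.int64(246), np.int64(39)), (np.int64(637), np.int64(230), np.int64(35)), (np.int64(637), np.int64(209), np.int64(38)), (np.int64(637), np.int64(190), np.int64(38)), (np.int64(638), np.int64(173), np.int64(37))] [136 135 136 136 136]
```

View pics/crop.png

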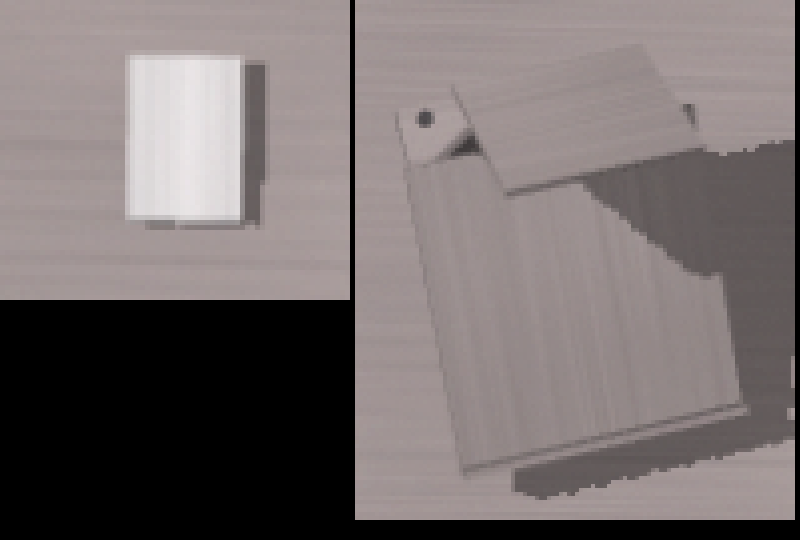

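```bash
cat >> h.py <<'E'
def togo(st,xy,yaw,z):
    """shift in tool axes to bring the TCP to xy,z with tool y along world yaw+90deg"""
    M=R.from_quat(st['eef_rot']).as_matrix()
    d=M.T@(np.r_[xy,z]-st['tool_pos'])
    ty=M[:2,1]; cur=np.arctan2(-ty[0],ty[1])
    dy=(yaw-cur+np.pi/2)%np.pi-np.pi/2
    print('now',np.round(st['tool_pos'],4),'yaw',cur.round(4),'tilt z',M[:,2].round(4),'shift',d.round(4),'spin about tool z',round(-dy,4))
E
python3 - <<'E'
from h import *
s=snap('top');c=s['color'];g=cv2.cvtColor(c,cv2.COLOR_RGB2GRAY)
e=onplane(s,[(428.3,217.8),(477,206.6)],.14);d=e[1]-e[0]
print('edge',e.round(4).tolist(),'mid',e.mean(0).round(4),'len',np.linalg.norm(d),'yaw',np.degrees(np.arctan2(d[0],-d[1])))
l=onplane(s,[(416.5,286.9),(487,270.2)],.036);d=l[1]-l[0];print('lip',l.round(4).tolist(),np.linalg.norm(d),np.degrees(np.arctan2(d[0],-d[1])))
def rect(t,z,x0,y0,x1,y1):
    k=np.zeros_like(g);k[y0:y1,x0:x1]=g[y0:y1,x0:x1]>t
    cs,_=cv2.findContours(k,0,1);q=max(cs,key=cv2.contourArea)
    w=onplane(s,q.reshape(-1,2),z)[:,:2].astype(np.float32)*1000
    print(t,cv2.minAreaRect(w))
for t in(110,118,126):rect(t,.007,295,230,340,285);rect(t,.036,140,140,270,270)
print(g[238:278,317]);print(g[258,298:336])
print(g[150:165,170],g[248:264,200],g[200,155:165],g[200,246:258])
togo(r.get_state(),[.517,-.0072],0.0,.25)
o=cv2.resize(c[170:195,180:230],None,fx=12,fy=12,interpolation=0)
cv2.imwrite('pics/bar.png',o[:,:,::-1])
E
```

```text
edge [[0.577, -0.1951, 0.14], [0.5987, -0.2799, 0.14]] mid [ 0.5878 -0.2375  0.14  ] len 0.08753494018319048 yaw 14.300319808154718
lip [[0.4626, -0.195, 0.036], [0.4963, -0.3307, 0.036]] 0.13977838706482804 13.971218670150156
110 ((516.9510498046875, -5.255765914916992), (62.00652313232422, 42.6678352355957), 1.3417291641235352)
110 ((607.1027221679688, 210.822998046875), (185.0176544189453, 175.45480346679688), 1.6322762966156006)
118 ((516.9556884765625, -5.294252395629883), (62.06043243408203, 42.5013542175293), 1.2592219114303589)
118 ((607.1409301757812, 210.99598693847656), (184.5738525390625, 174.91073608398438), 1.6903408765792847)
126 ((516.9755249023438, -6.217700958251953), (62.002037048339844, 40.725563049316406), 1.329930067062378)
126 ((607.8252563476562, 210.84146118164062), (182.2789764404297, 173.82411193847656), 1.491397738456726)
[ 99 100 109 130 142 143 143 143 144 144 144 145 144 145 145 144 144 145
 145 144 145 145 145 145 145 144 145 144 144 144 145 144 144 144 144 135
  99  79  98  97]
[ 94  94  94  94  94  95  95 119 133 137 137 136 136 139 139 138 141 141
 143 145 143 143 141 139 140 139 137 135 136 138  99  67  62  61  61  90
  99  99]
[101 101 101 100 100  99 102  98  95  99 133 144 146 146 146] [146 147 146 147 146 135 118  88  62  61  64  64  64  89 102 102] [ 97  98  98  97  97 120 155 148 147 147] [145 146 146 133 103  76  59  54  58  60  60  60]
now [0.1466 0.6074 0.4042] yaw -0.2367 tilt z [-2.0e-04 -1.1e-03 -1.0e+00] shift [-0.5042 -0.5104  0.1548] spin about tool z -0.2367
```

View pics/bar.png

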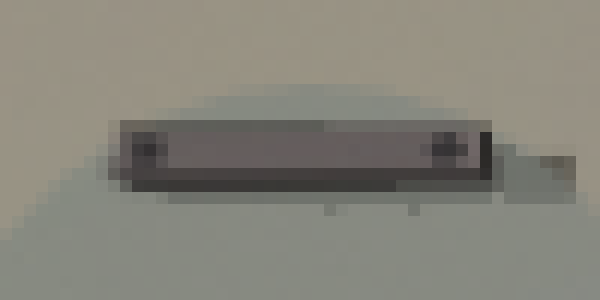

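>>> move_arm([
  [-0.0252, -0.0254, 0, 0, 0.088],
  [-0.0252, -0.0254, 0, 0, 0.088],
  [-0.0252, -0.0254, 0, 0, 0.088],
  [-0.0252, -0.0254, 0, 0, 0.088],
  [-0.0252, -0.0254, 0, 0, 0.088],
  [-0.0252, -0.0254, 0, 0, 0.088],
  [-0.0252, -0.0254, 0, 0, 0.088],
  [-0.0252, -0.0254, 0, 0, 0.088],
  [-0.0252, -0.0254, 0, 0, 0.088],
  [-0.0252, -0.0254, 0, 0, 0.088],
])

```text
clock: 1.03
tool_pos: [0.3326, 0.3, 0.4048]
eef_rot: [0.118, 0.993, 0.0, 0.0]
contact_force: [0.2, 0.0, -0.5]
opening: 1.0
finger_force: 0.0
```

>>> move_arm([
  [-0.0252, -0.0254, 0.015, 0, 0.088],
  [-0.0252, -0.0254, 0.015, 0, 0.088],
  [-0.0252, -0.0254, 0.015, 0, 0.088],
  [-0.0252, -0.0254, 0.015, 0, 0.088],
  [-0.0252, -0.0254, 0.015, 0, 0.088],
  [-0.0252, -0.0254, 0.015, 0, 0.088],
  [-0.0252, -0.0254, 0.015, 0, 0.088],
  [-0.0252, -0.0254, 0.015, 0, 0.088],
  [-0.0252, -0.0254, 0.015, 0, 0.088],
  [-0.0252, -0.0254, 0.015, 0, 0.088],
])

```text
clock: 1.87
tool_pos: [0.5181, -0.0062, 0.2538]
eef_rot: [0.118, 0.993, 0.0, -0.0]
contact_force: [0.3, 0.6, -0.5]
opening: 0.994
finger_force: 0.0
```

>>> move_arm([
  [0, 0, 0, -0.12, 0.088],
  [0, 0, 0, -0.12, 0.088],
  [0, 0, 0, -0.02, 0.088],
  [0, 0, 0, 0, 0.088],
])

```text
clock: 2.2
tool_pos: [0.5174, -0.0045, 0.2546]
eef_rot: [-0.011, 1.0, 0.0, -0.0]
contact_force: [-0.1, -0.3, -0.4]
opening: 0.998
finger_force: 0.0
```

```bash
python3 - <<'E'
from h import *
togo(r.get_state(),[.517,-.0055],0.023,.168)
E
```

```text
now [ 0.5174 -0.0045  0.2546] yaw 0.0212 tilt z [-2.e-04  8.e-04 -1.e+00] shift [ 0.0004 -0.0011  0.0866] spin about tool z -0.0018
```

>>> move_arm([
  [0, -0.001, 0.03, 0, 0.088],
  [0, 0, 0.03, 0, 0.088],
  [0, 0, 0.015, 0, 0.088],
  [0, 0, 0.007, 0, 0.088],
  [0, 0, 0.005, 0, 0.088],
  [0, 0, 0, 0, 0.088],
])

```text
clock: 2.7
tool_pos: [0.5174, -0.0049, 0.1675]
eef_rot: [-0.011, 1.0, -0.0, -0.0]
contact_force: [-0.3, 0.1, -0.1]
opening: 0.993
finger_force: 0.0
```

>>> move_arm([
  [0, 0, 0, 0, 0.03],
  [0, 0, 0, 0, 0.03],
  [0, 0, 0, 0, 0.03],
  [0, 0, 0, 0, 0.03],
  [0, 0, 0, 0, 0.03],
  [0, 0, 0, 0, 0.03],
], newtons=15)

```text
clock: 3.2
tool_pos: [0.5175, -0.0055, 0.168]
eef_rot: [-0.011, 1.0, 0.0, 0.0]
contact_force: [0.1, 0.6, -0.2]
opening: 0.57
finger_force: 0.0
```

>>> move_arm([
  [0, 0, -0.015, 0, 0.03],
  [0, 0, -0.03, 0, 0.03],
  [0, 0, -0.035, 0, 0.03],
  [0, 0, -0.035, 0, 0.03],
  [0, 0, -0.035, 0, 0.03],
  [0, 0, -0.035, 0, 0.03],
  [0, 0, 0, 0, 0.03],
  [0, 0, 0, 0, 0.03],
])

```text
clock: 3.87
tool_pos: [0.5178, -0.0057, 0.3545]
eef_rot: [-0.011, 1.0, 0.0, 0.002]
contact_force: [0.4, 0.4, -0.4]
opening: 0.341
finger_force: 0.0
```

```bash
python3 - <<'E'
from h import *
togo(r.get_state(),[.5694,-.2422],np.radians(14.2),.33)
s=snap('side','s2.png')
p=(R.from_quat(s['orientation']).as_matrix().T@(np.r_[.517,-.005,.19]-s['eye']));u=int(s['mtx'][0][0]*p[0]/-p[2]+315);v=int(241-s['mtx'][0][0]*p[1]/-p[2]);print(u,v)
cv2.imwrite('pics/s2c.png',cv2.resize(s['color'][max(v-70,0):v+70,max(u-90,0):u+90,::-1],None,fx=4,fy=4))
E
```

```text
now [ 0.5178 -0.0057  0.3545] yaw 0.0225 tilt z [ 4.4e-03  2.0e-04 -1.0e+00] shift [-0.0462 -0.2376  0.0247] spin about tool z -0.2254
285 221
```

View pics/s2c.png

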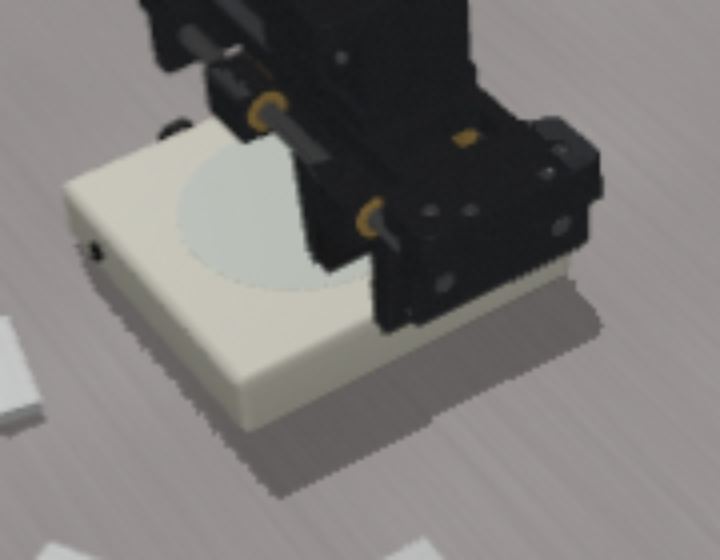

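The picture shows the gripper empty: the slow fingers had not yet met the plate when I lifted. I'll open up, go down and allow more time to close.

>>> move_arm([
  [0, 0, 0.03, 0, 0.088],
  [0, 0, 0.03, 0, 0.088],
  [0, 0, 0.02, 0, 0.088],
  [0, 0, 0, 0, 0.088],
  [0, 0, 0, 0, 0.088],
  [0, 0, 0, 0, 0.088],
  [0, 0, 0, 0, 0.088],
  [0, 0, 0, 0, 0.088],
  [0, 0, 0, 0, 0.088],
  [0, 0, 0, 0, 0.088],
])

```text
clock: 4.75
tool_pos: [0.5176, -0.0056, 0.2734]
eef_rot: [-0.011, 1.0, 0.0, 0.001]
contact_force: [0.3, 0.2, -0.1]
opening: 0.998
finger_force: 0.0
```

```bash
python3 - <<'E'
from h import *
togo(r.get_state(),[.517,-.0055],0.023,.168)
print(r.get_state()['opening'])
s=snap('side');g=cv2.cvtColor(s['color'],cv2.COLOR_RGB2GRAY)
m=(g>140).astype(np.uint8);m[:,:120]=0;m[:260]=0;m[340:]=0
for q in cv2.findContours(m,0,1)[0]:
    if cv2.contourArea(q)>150:print(cv2.minAreaRect(onplane(s,q.reshape(-1,2),.007)[:,:2].astype(np.float32)))
E
```

```text
now [ 0.5176 -0.0056  0.2734] yaw 0.023 tilt z [ 1.3e-03  1.0e-04 -1.0e+00] shift [7.000e-04 1.000e-04 1.054e-01] spin about tool z -0.0
0.9982759162759689
((0.605398416519165, -0.05899253487586975), (0.17782612144947052, 0.8569995164871216), 55.21640396118164)
```

>>> move_arm([
  [0.0005, 0, 0.035, 0, 0.088],
  [0, 0, 0.035, 0, 0.088],
  [0, 0, 0.02, 0, 0.088],
  [0, 0, 0.01, 0, 0.088],
  [0, 0, 0.006, 0, 0.088],
  [0, 0, 0, 0, 0.03],
  [0, 0, 0, 0, 0.03],
  [0, 0, 0, 0, 0.03],
  [0, 0, 0, 0, 0.03],
  [0, 0, 0, 0, 0.03],
])

```text
clock: 5.63
tool_pos: [0.5172, -0.0056, 0.1672]
eef_rot: [-0.011, 1.0, 0.0, 0.001]
contact_force: [0.1, -0.2, 0.3]
opening: 0.646
finger_force: 0.0
```

>>> move_arm([
  [0, 0, 0, 0, 0.03],
  [0, 0, 0, 0, 0.03],
  [0, 0, 0, 0, 0.03],
  [0, 0, 0, 0, 0.03],
  [0, 0, 0, 0, 0.03],
  [0, 0, 0, 0, 0.03],
  [0, 0, 0, 0, 0.03],
  [0, 0, 0, 0, 0.03],
])

```text
clock: 6.3
tool_pos: [0.517, -0.0055, 0.1668]
eef_rot: [-0.012, 1.0, -0.0, 0.0]
contact_force: [0.1, -0.4, 4.8]
opening: 0.495
finger_force: 15.0
```

>>> move_arm([
  [0, 0, -0.015, 0, 0.03],
  [0, 0, -0.03, 0, 0.03],
  [0, 0, -0.035, 0, 0.03],
  [0, 0, -0.035, 0, 0.03],
  [0, 0, -0.035, 0, 0.03],
  [0, 0, -0.035, 0, 0.03],
  [0, 0, -0.01, 0, 0.03],
  [0, 0, 0, -0.08, 0.03],
  [0, 0, 0, -0.08, 0.03],
  [0, 0, 0, -0.065, 0.03],
])

```text
clock: 7.13
tool_pos: [0.5166, -0.0056, 0.3613]
eef_rot: [-0.126, 0.992, -0.0, -0.0]
contact_force: [-0.5, -0.4, 0.2]
opening: 0.497
finger_force: 15.0
```

```bash
python3 - <<'E'
from h import *
st=r.get_state();togo(st,[.5694,-.2422],np.radians(14.2),.33);print(st['opening'],st['finger_force'],st['contact_force'])
E
```

```text
now [ 0.5166 -0.0056  0.3613] yaw 0.252 tilt z [-6.e-04 -2.e-04 -1.e+00] shift [ 0.0078 -0.2423  0.0313] spin about tool z 0.0042
0.49727904901518005 14.999187290668488 [-0.54270231 -0.37981529  0.19540872]
```

>>> move_arm([
  [0.001, -0.02, 0, 0, 0.03],
  [0.001, -0.035, 0, 0, 0.03],
  [0.001, -0.035, 0, 0, 0.03],
  [0.001, -0.035, 0, 0, 0.03],
  [0.001, -0.035, 0, 0, 0.03],
  [0.001, -0.035, 0, 0, 0.03],
  [0.001, -0.03, 0, 0, 0.03],
  [0.001, -0.017, 0, 0, 0.03],
  [0, 0, 0, 0, 0.03],
  [0, 0, 0, 0, 0.03],
])

```text
clock: 7.97
tool_pos: [0.5681, -0.2425, 0.3604]
eef_rot: [-0.123, 0.992, 0.001, -0.001]
contact_force: [-0.1, 1.2, 0.0]
opening: 0.491
finger_force: 15.0
```

```bash
python3 - <<'E'
from h import *
st=r.get_state();togo(st,[.5694,-.2422],np.radians(14.2),.311);print(st['opening'],st['finger_force'])
s=snap('side','s3.png')
cv2.imwrite('pics/s3c.png',cv2.resize(s['color'][240:460,290:520,::-1],None,fx=2.7,fy=2.7,interpolation=2))
E
```

```text
now [ 0.5681 -0.2425  0.3604] yaw 0.2464 tilt z [-0.0018  0.0011 -1.    ] shift [-0.0014 -0.0001  0.0494] spin about tool z -0.0015
0.4912654998087797 15.00013992190361
```

View pics/s3c.png

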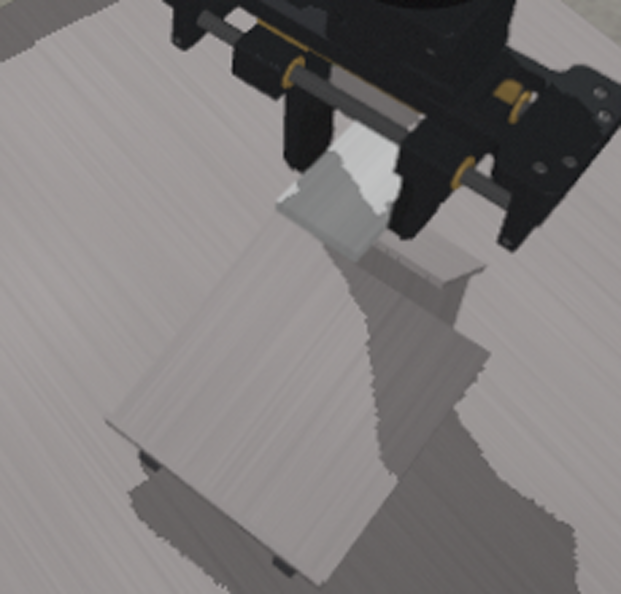

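The carrier is held level, at crop (340,190) in the view, with its far end above the upper edge. Lower and release.

>>> move_arm([
  [-0.0015, 0, 0.02, 0, 0.03],
  [0, 0, 0.018, 0, 0.03],
  [0, 0, 0.008, 0, 0.03],
  [0, 0, 0.004, 0, 0.03],
  [0, 0, 0, 0, 0.03],
  [0, 0, 0, 0, 0.03],
])

```text
clock: 8.52
tool_pos: [0.5704, -0.2409, 0.3122]
eef_rot: [-0.124, 0.992, 0.0, 0.0]
contact_force: [-0.8, -0.5, 0.5]
opening: 0.497
finger_force: 15.0
```

```bash
python3 - <<'E'
from h import *
st=r.get_state();togo(st,[.5694,-.2422],np.radians(14.2),.309);print(st['opening'],st['contact_force'])
E
```

```text
now [ 0.5704 -0.2409  0.3122] yaw 0.2494 tilt z [ 7.e-04  3.e-04 -1.e+00] shift [ 0.0013 -0.001   0.0032] spin about tool z 0.0015
0.4966777473836549 [-0.83091723 -0.52599594  0.51938449]
```

>>> move_arm([
  [0.001, -0.001, 0.0025, 0, 0.03],
  [0, 0, 0, 0, 0.03],
  [0, 0, 0, 0, 0.088],
  [0, 0, 0, 0, 0.088],
  [0, 0, 0, 0, 0.088],
  [0, 0, 0, 0, 0.088],
  [0, 0, 0, 0, 0.088],
  [0, 0, 0, 0, 0.088],
  [0, 0, 0, 0, 0.088],
  [0, 0, 0, 0, 0.088],
])

```text
clock: 9.35
tool_pos: [0.5693, -0.2429, 0.3092]
eef_rot: [-0.124, 0.992, 0.0, -0.0]
contact_force: [-0.8, -0.5, -0.7]
opening: 0.998
finger_force: 0.0
```

>>> move_arm([
  [0, 0, -0.03, 0, 0.088],
  [0, 0, -0.03, 0, 0.088],
  [0, 0, -0.03, 0, 0.088],
  [0, 0.04, 0, 0, 0.088],
  [0, 0.04, 0, 0, 0.088],
  [0, 0.04, 0, 0, 0.088],
  [0, 0.04, 0, 0, 0.088],
  [0, 0.04, 0, 0, 0.088],
  [0, 0, 0, 0, 0.088],
])

```text
clock: 10.1
tool_pos: [0.5185, -0.04, 0.4003]
eef_rot: [-0.13, 0.991, 0.003, 0.001]
contact_force: [-0.8, -0.3, -0.4]
opening: 0.999
finger_force: 0.0
```

```bash
python3 - <<'E'
from h import *
s=snap('top','t4.png');t=snap('side')
a=cv2.resize(s['color'][170:300,390:500],None,fx=3.6,fy=3.6,interpolation=2)
b=cv2.resize(t['color'][290:460,320:480],None,fx=2.5,fy=2.5,interpolation=2)
o=np.zeros((470,800,3),np.uint8);o[:a.shape[0],:a.shape[1]]=a;o[:b.shape[0],400:400+b.shape[1]]=b
cv2.imwrite('pics/t4c.png',np.clip(o[:,:,::-1]*1.5,0,255).astype(np.uint8))
E
```

```text
(no output)
```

View pics/t4c.png

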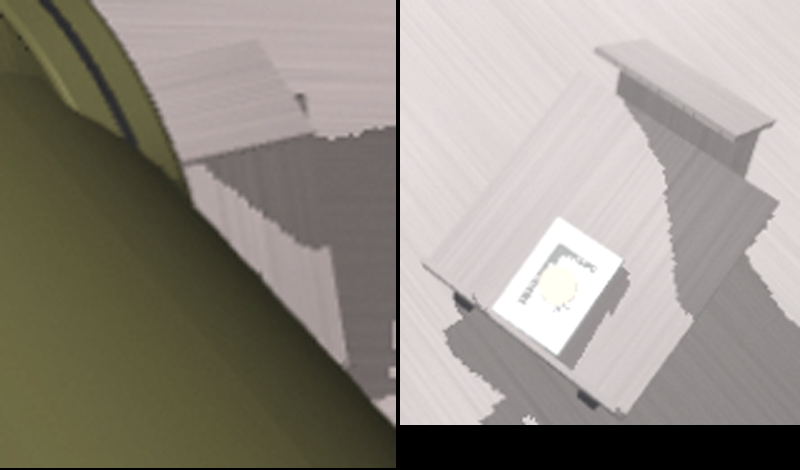

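Side view: the carrier lies recess up (disc at crop (557,285)) in the tray, resting on the lip. I'll measure it by intersecting rays with the tray plane.

```bash
cat >> h.py <<'E'
EM=np.array([.5878,-.2375]);CY=np.radians(14.2);cx=np.array([np.cos(CY),np.sin(CY)])
def ontray(s,px,off):
    n=np.r_[-cx*np.tan(np.radians(16)),1.];p0=np.r_[EM-.06*cx,.043+off]
    d=ray(s,px);e=np.array(s['eye']);return e+d*((n@(p0-e))/(d@n))[:,None]
E
python3 - <<'E'
from h import *
s=snap('side');g=cv2.cvtColor(s['color'],cv2.COLOR_RGB2GRAY)
m=np.zeros_like(g);m[360:445,340:420]=(g[360:445,340:420]>125)
m=cv2.morphologyEx(m,cv2.MORPH_CLOSE,np.ones((7,7)))
q=max(cv2.findContours(m,0,1)[0],key=cv2.contourArea);q=cv2.convexHull(q)
w=ontray(s,q.reshape(-1,2),.00728)
R2=np.array([[np.cos(CY),np.sin(CY)],[-np.sin(CY),np.cos(CY)]])
l=(w[:,:2]-EM)@R2.T;l[:,0]/=np.cos(np.radians(16))
print('along-slope frame mm',cv2.minAreaRect((l*1000).astype(np.float32)))
h=ontray(s,[(320+(x-400)/2.5-.3,290+y/2.5-.3) for x,y in[(560,218),(623,262),(560,353),(493,310)]],.00728);print(h.round(4).tolist(),h.mean(0).round(4))
print('bydepth',bydepth(s,[(383,404),(366,415),(402,395)]).round(4).tolist())
(x,y),_,a=cv2.minAreaRect((l*1000).astype(np.float32));
c=EM+np.array([x/1000*np.cos(np.radians(16)),y/1000])@R2;print('centre',c)
a=h[1]-h[2]; print('long edge yaws',[np.degrees(np.arctan2(*(v[1::-1]))) for v in(h[1]-h[2],h[0]-h[3])])
togo(r.get_state(),c,CY,.25)
E
```

```text
along-slope frame mm ((-85.343017578125, 8.503288269042969), (117.63341522216797, 114.20140075683594), 36.04702377319336)
[[0.5321, -0.2283, 0.0527], [0.5432, -0.2701, 0.0528], [0.4871, -0.2867, 0.036], [0.4729, -0.2453, 0.035]] [ 0.5088 -0.2576  0.0441]
bydepth [[0.5086, -0.2573, 0.0431], [0.4817, -0.2544, 0.036], [0.5365, -0.2639, 0.0491]]
centre [ 0.50618372 -0.2493808 ]
long edge yaws [np.float64(16.433209981888247), np.float64(16.01890248642871)]
now [ 0.5203 -0.049   0.3993] yaw 0.2492 tilt z [ 2.e-04 -7.e-04 -1.e+00] shift [ 0.0631 -0.1906  0.1495] spin about tool z 0.0013
```

>>> move_arm([
  [0.01, -0.033, 0, -0.02, 0.088],
  [0.01, -0.033, 0, 0, 0.088],
  [0.01, -0.033, 0, 0, 0.088],
  [0.01, -0.033, 0, 0, 0.088],
  [0.011, -0.033, 0.02, 0, 0.088],
  [0.0116, -0.0334, 0.02, 0, 0.088],
  [0, 0, 0.035, 0, 0.088],
  [0, 0, 0.035, 0, 0.088],
  [0, 0, 0.03, 0, 0.088],
  [0, 0, 0, 0, 0.088],
])

```text
clock: 11.08
tool_pos: [0.5088, -0.2588, 0.2536]
eef_rot: [-0.132, 0.991, 0.002, -0.005]
contact_force: [0.3, 0.3, 0.1]
opening: 1.0
finger_force: 0.0
```

```bash
python3 - <<'E'
from h import *
togo(r.get_state(),[.5088,-.2576],.27,.2065)
E
```

```text
now [ 0.5088 -0.2588  0.2536] yaw 0.2647 tilt z [-0.01    0.0023 -0.9999] shift [-0.0007  0.0009  0.0471] spin about tool z -0.0053
```

>>> move_arm([
  [0, 0.001, 0.02, 0, 0.088],
  [0, 0, 0.015, 0, 0.088],
  [0, 0, 0.007, 0, 0.088],
  [0, 0, 0, 0, 0.088],
  [0, 0, 0.003, 0, 0.088],
  [0, 0, 0, 0, 0.088],
  [0, 0, 0, 0, 0.088],
])

```text
clock: 11.67
tool_pos: [0.5118, -0.2562, 0.2152]
eef_rot: [-0.133, 0.991, -0.0, 0.001]
contact_force: [-0.4, -0.3, 1.6]
opening: 0.998
finger_force: 0.0
```

```bash
python3 - <<'E'
from h import *
st=r.get_state();togo(st,[.5088,-.2576],.27,.2065);print(st['contact_force'])
E
```

```text
now [ 0.5118 -0.2562  0.2152] yaw 0.2678 tilt z [ 1.5e-03 -6.0e-04 -1.0e+00] shift [ 0.0033 -0.0005  0.0087] spin about tool z -0.0022
[-0.37933165 -0.25383801  1.61739417]
```

>>> move_arm([
  [0.003, 0, 0.003, 0, 0.088],
  [0, 0, 0.003, 0, 0.088],
  [0, 0, 0, 0, 0.088],
  [0, 0, 0, 0, 0.088],
])

```text
clock: 12.0
tool_pos: [0.5085, -0.2567, 0.2081]
eef_rot: [-0.134, 0.991, 0.0, -0.0]
contact_force: [1.0, 0.6, 0.6]
opening: 0.998
finger_force: 0.0
```

>>> move_arm([
  [0, 0, 0.002, 0, 0.088],
  [0, 0, 0, 0, 0.088],
  [0, 0, 0, 0, 0.088],
])

```text
clock: 12.25
tool_pos: [0.5087, -0.2567, 0.2062]
eef_rot: [-0.134, 0.991, -0.0, 0.0]
contact_force: [0.3, 0.7, 1.2]
opening: 1.002
finger_force: 0.2
```

>>> move_arm([
  [0, 0, 0, 0, 0.03],
  [0, 0, 0, 0, 0.03],
  [0, 0, 0, 0, 0.03],
  [0, 0, 0, 0, 0.03],
  [0, 0, 0, 0, 0.03],
  [0, 0, 0, 0, 0.03],
  [0, 0, 0, 0, 0.03],
  [0, 0, 0, 0, 0.03],
  [0, 0, 0, 0, 0.03],
  [0, 0, 0, 0, 0.03],
], newtons=20)

```text
clock: 13.08
tool_pos: [0.5085, -0.2567, 0.2062]
eef_rot: [-0.134, 0.991, 0.0, -0.0]
contact_force: [0.1, -0.5, -0.4]
opening: 0.491
finger_force: 20.0
```

>>> move_arm([
  [0, 0, 0, 0, 0.03],
  [0, 0, 0, 0, 0.03],
  [0, 0, 0, 0, 0.03],
])

```text
clock: 13.33
tool_pos: [0.5085, -0.2567, 0.2062]
eef_rot: [-0.134, 0.991, 0.0, -0.0]
contact_force: [-0.3, 0.1, -0.1]
opening: 0.499
finger_force: 20.0
```

Gripped at 44 mm. Lift, and work out the stop face.

>>> move_arm([
  [0, 0, -0.01, 0, 0.03],
  [0, 0, -0.02, 0, 0.03],
  [0, 0, -0.03, 0, 0.03],
  [0, 0, -0.035, 0, 0.03],
  [0, 0, -0.035, 0, 0.03],
  [0, 0, -0.02, 0, 0.03],
  [0, 0, 0, 0, 0.03],
  [0, 0, 0, 0, 0.03],
])

```text
clock: 14.0
tool_pos: [0.5086, -0.2568, 0.3577]
eef_rot: [-0.134, 0.991, -0.001, 0.001]
contact_force: [-0.2, -0.3, -0.4]
opening: 0.492
finger_force: 20.0
```

```bash
python3 - <<'E'
from h import *
s=snap('top','t5.png')
f=onplane(s,[(189.3,185.3),(219.9,185.3)],.036); print('bar face foot',f.round(4).tolist(),'mid',f.mean(0).round(4))
tp=onplane(s,[(189.3,183.7),(219.9,183.7)],.046);print('face top',tp.round(4).tolist())
B=np.array([.6073,.2109]);a=np.radians(1.6);ux=np.array([np.cos(a),np.sin(a)])
print('from base',B+.04*ux)
S=B+.04*ux
st=r.get_state();print(st['opening'],st['finger_force'])
togo(st,S-.042*ux,a,.30)
t=snap('side')
cv2.imwrite('pics/s5c.png',cv2.resize(t['color'][230:450,270:520,::-1],None,fx=2.7,fy=2.7,interpolation=2))
E
```

```text
bar face foot [[0.6466, 0.2418, 0.036], [0.6477, 0.1822, 0.036]] mid [0.6472 0.212  0.036 ]
face top [[0.6475, 0.2393, 0.046], [0.6486, 0.1803, 0.046]]
from base [0.6472844  0.21201687]
0.4936515212889458 19.98392368099303
now [ 0.5081 -0.2567  0.3563] yaw 0.2681 tilt z [-4.e-04 -2.e-04 -1.e+00] shift [-0.2176  0.4251  0.0562] spin about tool z 0.2402
```

View pics/s5c.png

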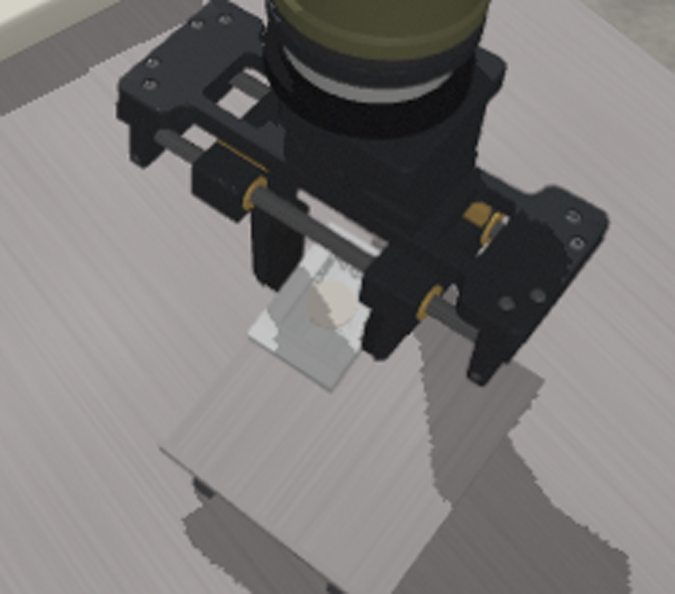

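>>> move_arm([
  [-0.01, 0.02, 0, 0, 0.03],
  [-0.018, 0.0345, 0, 0, 0.03],
  [-0.018, 0.0345, 0, 0, 0.03],
  [-0.018, 0.0345, 0, 0, 0.03],
  [-0.018, 0.0345, 0, 0, 0.03],
  [-0.018, 0.0345, 0, 0, 0.03],
  [-0.018, 0.0345, 0, 0, 0.03],
  [-0.018, 0.0345, 0, 0, 0.03],
  [-0.018, 0.0345, 0, 0, 0.03],
  [-0.018, 0.0345, 0, 0, 0.03],
])

```text
clock: 14.93
tool_pos: [0.5864, 0.1093, 0.3544]
eef_rot: [-0.134, 0.991, -0.0, -0.002]
contact_force: [0.4, 0.0, -0.6]
opening: 0.495
finger_force: 20.0
```

>>> move_arm([
  [-0.018, 0.0345, 0, 0, 0.03],
  [-0.018, 0.035, 0, 0, 0.03],
  [-0.01, 0.0245, 0, 0, 0.03],
  [0, 0, 0, 0.08, 0.03],
  [0, 0, 0, 0.08, 0.03],
  [0, 0, 0, 0.08, 0.03],
  [0, 0, 0, 0, 0.03],
  [0, 0, 0, 0, 0.03],
])

```text
clock: 15.6
tool_pos: [0.6058, 0.2103, 0.3547]
eef_rot: [-0.015, 1.0, -0.001, -0.001]
contact_force: [-1.1, 0.3, -0.6]
opening: 0.495
finger_force: 20.0
```

```bash
python3 - <<'E'
from h import *
a=.024;S=np.array([.6472,.212]);ux=np.array([np.cos(a),np.sin(a)])
st=r.get_state();print(st['finger_force']);togo(st,S-.042*ux,a,.225)
E
```

```text
19.984244114602916
now [0.6058 0.2103 0.3547] yaw 0.0308 tilt z [-0.0025 -0.0016 -1.    ] shift [0.0003 0.0009 0.1297] spin about tool z 0.0068
```

>>> move_arm([
  [0, 0.001, 0.035, 0.007, 0.03],
  [0, 0, 0.035, 0, 0.03],
  [0, 0, 0.03, 0, 0.03],
  [0, 0, 0.02, 0, 0.03],
  [0, 0, 0.01, 0, 0.03],
  [0, 0, 0, 0, 0.03],
  [0, 0, 0, 0, 0.03],
], newtons=8)

```text
clock: 16.18
tool_pos: [0.6064, 0.2115, 0.2263]
eef_rot: [-0.011, 1.0, 0.0, -0.0]
contact_force: [0.2, 0.0, -0.3]
opening: 0.501
finger_force: 8.0
```

>>> move_arm([
  [0, 0, 0.003, 0, 0.03],
  [0, 0, 0.003, 0, 0.03],
  [0, 0, 0.003, 0, 0.03],
  [0, 0, 0, 0, 0.03],
])

```text
clock: 16.52
tool_pos: [0.6063, 0.2113, 0.2174]
eef_rot: [-0.011, 1.0, 0.0, 0.0]
contact_force: [-0.0, -0.3, 0.0]
opening: 0.495
finger_force: 8.0
```

```bash
python3 - <<'E'
from h import *
a=.024;S=np.array([.6472,.212]);ux=np.array([np.cos(a),np.sin(a)])
st=r.get_state();print(st['finger_force'],st['contact_force']);togo(st,S-.042*ux,a,.205)
E
```

```text
7.987305944470791 [-0.03228028 -0.31097687  0.01069058]
now [0.6063 0.2113 0.2174] yaw 0.0213 tilt z [ 3.e-04  1.e-04 -1.e+00] shift [ 0.0011 -0.0003  0.0124] spin about tool z -0.0027
```

>>> move_arm([
  [0.001, 0, 0.003, 0, 0.03],
  [0, 0, 0.003, 0, 0.03],
  [0, 0, 0.003, 0, 0.03],
  [0, 0, 0, 0, 0.03],
], newtons=5)

```text
clock: 16.85
tool_pos: [0.6054, 0.2113, 0.2079]
eef_rot: [-0.011, 1.0, 0.0, 0.0]
contact_force: [0.9, -0.1, 0.3]
opening: 0.496
finger_force: 5.0
```

>>> move_arm([
  [0, 0, 0.0015, 0, 0.03],
  [0, 0, 0.0015, 0, 0.03],
  [0, 0, 0, 0, 0.03],
])

```text
clock: 17.1
tool_pos: [0.6053, 0.2114, 0.2051]
eef_rot: [-0.011, 1.0, 0.0, 0.0]
contact_force: [1.7, 0.0, 0.7]
opening: 0.497
finger_force: 5.0
```

>>> move_arm([
  [0, 0, 0.001, 0, 0.03],
  [-0.003, 0, 0, 0, 0.03],
  [-0.003, 0, 0, 0, 0.03],
  [-0.002, 0, 0, 0, 0.03],
  [0, 0, 0, 0, 0.03],
  [0, 0, 0, 0, 0.03],
])

```text
clock: 17.6
tool_pos: [0.6119, 0.2119, 0.2044]
eef_rot: [-0.011, 1.0, -0.0, -0.002]
contact_force: [-2.9, 0.5, 4.7]
opening: 0.499
finger_force: 5.0
```

>>> move_arm([
  [-0.0015, 0, 0, 0, 0.03],
  [-0.0015, 0, 0, 0, 0.03],
  [0, 0, 0, 0, 0.03],
  [0, 0, 0, 0, 0.03],
])

```text
clock: 17.93
tool_pos: [0.6147, 0.2121, 0.2043]
eef_rot: [-0.011, 1.0, -0.0, -0.002]
contact_force: [-4.3, -0.2, 5.1]
opening: 0.499
finger_force: 5.0
```

>>> move_arm([
  [-0.0015, 0, 0, 0, 0.03],
  [-0.0015, 0, 0, 0, 0.03],
  [0, 0, 0, 0, 0.03],
  [0, 0, 0, 0, 0.03],
])

```text
clock: 18.27
tool_pos: [0.6165, 0.2122, 0.2037]
eef_rot: [-0.011, 1.0, -0.001, -0.004]
contact_force: [-5.7, -0.9, 4.7]
opening: 0.501
finger_force: 5.0
```

>>> move_arm([
  [0, 0, 0, 0, 0.088],
  [0, 0, 0, 0, 0.088],
  [0, 0, 0, 0, 0.088],
  [0, 0, 0, 0, 0.088],
  [0, 0, 0, 0, 0.088],
  [0, 0, 0, 0, 0.088],
  [0, 0, -0.03, 0, 0.088],
  [0, 0, -0.035, 0, 0.088],
  [0, 0, -0.035, 0, 0.088],
  [0, 0, -0.035, 0, 0.088],
])

```text
clock: 19.1
tool_pos: [0.6191, 0.2116, 0.3405]
eef_rot: [-0.011, 1.0, 0.0, -0.0]
contact_force: [1.4, 0.2, 0.5]
opening: 1.0
finger_force: 0.0
```

>>> move_arm([
  [0, -0.03, 0, 0, 0.088],
  [0, -0.04, 0, 0, 0.088],
  [0, -0.04, 0, 0, 0.088],
  [0, -0.04, 0, 0, 0.088],
  [0, -0.04, 0, 0, 0.088],
  [0, -0.04, 0, 0, 0.088],
  [0, -0.04, 0, 0, 0.088],
  [0, 0, 0, 0, 0.088],
])

```text
clock: 19.77
tool_pos: [0.6246, -0.0703, 0.3384]
eef_rot: [-0.003, 1.0, -0.005, -0.001]
contact_force: [0.0, -1.8, -0.3]
opening: 0.999
finger_force: 0.0
```

```bash
python3 - <<'E'
from h import *
s=snap('top','t6.png');t=snap('side','s6.png')
a=cv2.resize(s['color'][160:240,170:240],None,fx=6,fy=6,interpolation=2)
b=cv2.resize(t['color'][160:240,230:320],None,fx=4,fy=4,interpolation=2)
o=np.zeros((480,800,3),np.uint8);o[:,:420]=a;o[:320,430:790]=b
cv2.imwrite('pics/f6.png',np.clip(o[:,:,::-1]*1.3,0,255).astype(np.uint8))
E
```

```text
(no output)
```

View pics/f6.png

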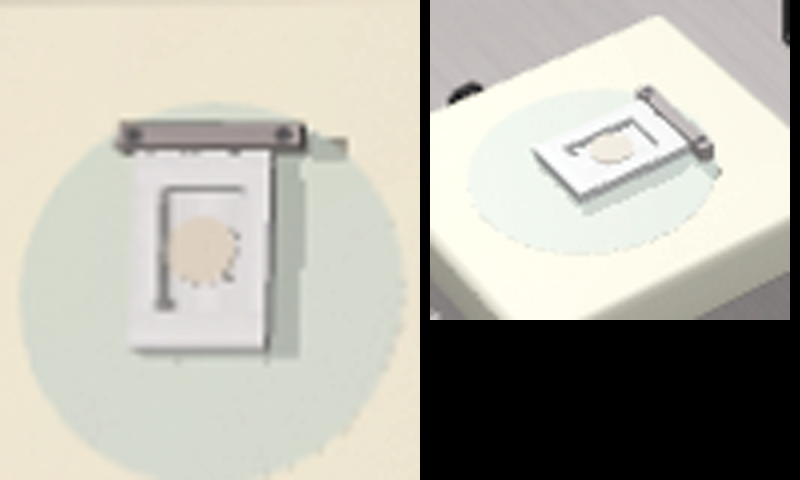

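```bash
python3 - <<'E'
from h import *
s=snap('top');g=cv2.cvtColor(s['color'],cv2.COLOR_RGB2GRAY)
print(g[182:192,[196,204,212]].T.tolist(),g[212:222,[196,204,212]].T.tolist())
f=lambda x,y:(170+x/6-.42,160+y/6-.42)
w=onplane(s,[f(131,150),f(272,150),f(130,347),f(266,347)],.043);print(w.round(4).tolist())
a=.024;ux=np.array([np.cos(a),np.sin(a)]);S=np.array([.6472,.212])
e=(w[2]+w[3])[:2]/2;print('near end to face',(S-e)@ux,'y off',(w[:,:2].mean(0)-S)@[-ux[1],ux[0]],
'yaws',[np.degrees(np.arctan2(*(d[1::-1]))) for d in(w[0]-w[2],w[1]-w[3])],'near end yaw',np.degrees(np.arctan2(*(w[2]-w[3])[:2]))*-1)
st=r.get_state();print(st['qd'].round(3) if hasattr(st['qd'],'round') else st['qd'])
E
```

```text
[[120, 121, 86, 167, 170, 171, 174, 174, 173, 163], [119, 119, 81, 170, 171, 171, 173, 173, 170, 118], [118, 118, 82, 169, 170, 171, 173, 173, 172, 172]] [[170, 171, 173, 175, 175, 161, 126, 148, 166, 167], [170, 172, 172, 174, 174, 160, 125, 149, 167, 167], [169, 172, 174, 174, 175, 159, 125, 149, 166, 166]]
[[0.6466, 0.2359, 0.043], [0.6474, 0.1904, 0.043], [0.5831, 0.2323, 0.043], [0.584, 0.1889, 0.043]]
near end to face 0.06365186776587088 y off 0.0006475801307316235 yaws [np.float64(3.228821142145817), np.float64(1.3932074183512824)] near end yaw 1.2672130234990309
[-0.041 -0.004 -0.034  0.007 -0.004 -0.001  0.002]
```

Carrier is flush (63.7 mm from its free end to the bar face), centred and square. Handing in.

```bash
python3 -c "
from plant import r
print(r.finish_job())"
```

```text
the job is handed in; nothing more can be done
None
```

The carrier flipped in the chute and now lies recess up on the light base, square and flush against the middle of the stop bar by my camera measurements; I've handed the job in at about 20 s, and no verdict came back.

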